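# Load the shaker carousel and click it round to the pointer

## Robot

A 7-joint arm with a two-finger parallel gripper is mounted at the origin on the work surface. World frame = base frame: x ahead of the robot, y to its left, z up, the work surface at z = 0. Lengths are in mm, angles in rad, forces in N, time in s.
With the tool pointing down it reaches from about 350 to 900 mm from the base axis. Payload 7.2 kg.
Tool frame: the origin (TCP) lies between the finger pads; the fingertips stand 17 mm ahead of it and the grasp point (between the pads) lies 2 mm behind it; z points along the fingers, y is the line along which they close (so a half turn about z gives the same grasp; the last joint's range is limited). The gripper opens to 88 mm and grips with 3 to 60 N. Pads are 20 mm wide; open, the fingers measure 115 mm over their backs; the gripper's body (75 mm by 178 mm) begins 61 mm behind the grasp point.
Start: joints at [1.257, 0.411, -0.013, 1.596, 0.006, 1.134, -0.082], TCP at [152.07, -606.22, 239.653] pointing down, gripper open.
Joint ranges: [-2.95, 2.95], [-0.29, 1.99], [-1.47, 1.44], [0.14, 2.54], [-1.03, 4.17], [0.13, 1.85], [-2.86, 2.86]. Speed limits (rad/s): [2.39, 2.39, 3.01, 3.01, 3.14, 3.14, 3.14].

## Interface

Orientations are given as a unit quaternion [w, x, y, z].
In Python, from rig import robot gives the robot as it stands.
- The arm moves only by the tool drive_tool, never from a script. Its argument "rows" is a list of rows, each an object of numbers: "claw": the finger opening in m, from 0 to 0.0878; "dx", "dy", "dz": the shift along the world's x, y, z in m; "twist": the turn about the world's z in rad. A call has 1 to 8 rows; each row shifts and turns the commanded pose from where the row before left it; what a row does not reach is not made up. A row lasts 1/10 s, in which the tool goes at most 50 mm and 8.59 degrees, less where a joint would pass 70% of its speed; a pose out of reach is approached as far as the arm can. A call with a gripper value outside its range is refused whole. The fingers move at their own pace and stop on an object; "grip_force" is the grip in N (left out, the last holds). Time passes only in rows, so rows that do not move let the fingers close. It gives the time, the measured TCP pose, the force, the opening and the grip force at its end, in the units of the state.
- robot.observe(): the state, without advancing time (a new reading comes with each control period).
- robot.capture(name): name is "side" or "top" or "wrist"; returns the picture (480x640x3 uint8, red, green, blue); there is no depth.
- robot.camera_params(name): a dict with "mtx" (3x3 intrinsics, pixels), "pose" (4x4, takes a point from camera to world coordinates); the wrist camera has in their place "mount" (4x4, takes a point from camera to tool coordinates, whose origin is the TCP and whose axes are the flange's). Camera axes: x right, y up, looking along -z (the intrinsics and any distortion apply to the point x, -y, -z); pixel columns grow to the right and rows downward; lengths in mm; the calibration is good to about 2 mm. A picture is of the moment at which its call begins: read the wrist's pose just before it. camera_params takes no time and is no camera call.
- robot.hand_in(): hands the job in; it is judged then, once.
The state is a dict: "time_s": time; "q": joint angles; "qd": joint speeds; "tau": joint torques, N m; "tool_pos": TCP position; "eef_rot": TCP orientation; "force": force on the tool from outside, world axes, zero at the start; "torque": the same for the moment, N m; "grip_width": opening from 0.0 (shut) to 1.0 (fully open); "gripper_force": force on a finger pad.
Only numpy, scipy, OpenCV 4.12 (cv2) and the standard library are available. Lean on these libraries where they do the work, as an engineer would, in place of code of your own. Each camera call takes 0.05 s, during which the arm holds its last target. There are 200 camera calls.

## Task

Put the loose shaker upright into the one empty cup of the shaker carousel and push it down past the clips until it stands fully home, keeping it held down there with about 10 newtons for a second so that it beds in; never force it with more than 20. Then turn the carousel one click clockwise (seen from above), so that it comes to rest with that shaker at the brass pointer, let go, and leave everything else on the counter where it is.

Things in the scene. Friction and masses are not known exactly. Their poses are not given: they have to be found in the camera images.
- shaker: Loose metal seasoning shaker: upright round can, 44 mm in diameter (straight sides 20 to 92 mm up), 100 mm tall with a low dome, about 160 g. Its foot tapers (42.4 mm across at the bottom, 44 mm from 4 to 8 mm up); above it a 38 mm groove, 13 to 20 mm up. Origin: centre of its underside, z up.
- carousel: Shaker carousel: fixed brick-look foot under a turning round stone board, 266 mm in diameter, top 74 mm above the counter, with six steel cups 60 degrees apart on a circle of 95 mm radius; five hold shakers (tops at 174 mm), one is empty. Origin: on the turning axis at counter level, z up; the frame is fixed, it does not turn; its -x axis points to the brass pointer.
- load (a point): Fixed point: centre of the empty cup's floor at the start, 74 mm above the counter, 95 mm from the axis, one click (60 degrees) anticlockwise of the pointer seen from above. But the click has play: the board and cup rest anywhere up to 0.12 rad (12 mm along the circle) to either side: find the cup by feel or sight; it yields to a light sideways push.
- rim (a point): Fixed point 24 mm above point load: centre of the empty cup's mouth (same play). The cup is 46.4 mm wide inside, 24 mm deep, with a sharp rim. Two sprung balls in its wall, next to the hub and across from it, stop the shaker about 15 mm short of home; 3 to 12 N downward takes it past them, then it goes home and stands on the cup floor, clipped by its groove.
- serve (a point): Fixed point: where the centre of that cup's floor is after one click clockwise, beside the brass pointer (an upright tab 159 mm from the axis); 95 mm from the axis, 74 mm above the counter. Axes as the carousel's.
- knob (a point): Fixed point on the axis, at the middle of the wooden bar that turns the board: 14 mm thick, 60 mm long, 129 to 165 mm above the counter, on a 16 mm post; at the start it lies along the carousel's y axis (within the play); grip it across its thickness from above. About 0.25 N m turns it; past about 38 degrees it is drawn on to the next click. Axes as the carousel's.
- mill: Bystander: wooden pepper mill, 54 mm in diameter, 170 mm tall. Origin: centre of its underside.
- card_a: Bystander near the robot: wooden block 40 x 50 x 35 mm with an upright clear card to 102 mm, 70 mm wide. Origin: centre of its underside.
- card_b: Bystander beyond the carousel: block and card like card_a. Origin: centre of its underside.
- slice_turner: Bystander: steel slice turner lying between the robot and the carousel, 280 mm long along its x axis.
- cheese_jar: Bystander: wide glass jar, 68 mm in diameter, 85 mm tall, too wide for the cups; it stands on the other side of the carousel from the shaker. Origin: centre of its underside.
There are look-alikes about, which are no part of the job. Of the things that look like the shaker, the largest one is meant.

How it is judged (in metres and radians):
On the way:
1. the shaker is held down, fully home in the empty cup, still at the loading place, with more than 7 N (horizontal distance between shaker and load below 0.013 m and z of shaker in the frame of load between -0.002 and 0.002 m and angle between shaker's own z axis and vertical below 0.06 rad and contact force between shaker and carousel above 7 N), for 0.4 s.
At the end, for the whole second after the job is handed in: The shaker stands upright (within 0.06 rad) and fully home in its cup (underside within 2 mm of the cup floor), one click on: its centre within 13 mm of the serve point, at rest, let go (horizontal distance between shaker and serve below 0.013 m and z of shaker in the frame of serve between -0.002 and 0.002 m and angle between shaker's own z axis and vertical below 0.06 rad and linear speed of shaker below 0.01 m/s); the robot touches nothing.
It fails at once if the shaker is forced: more than 40 N between it and the carousel (contact force between shaker and carousel above 40 N).
It fails at once if with the shaker in its cup the carousel is turned the wrong way or well past the one click (horizontal distance between shaker and carousel below 0.11 m and z of shaker in the frame of carousel below 0.08 m and (x of shaker in the frame of carousel above 0 m or y of shaker in the frame of carousel above 0.045 m)).
It fails at once if a bystander (mill, card blocks, slice turner or wide jar) is moved by more than 30 mm (distance of any of mill, card_a, card_b, slice_turner, cheese_jar from where it was at the start of the episode above 0.03 m).
It also fails if it takes over 72 s, if anything falls off the work surface, if the arm or the gripper's body presses on something with over 40 N, if the wrist force passes 120 N, or if a joint passes its speed limit or range.

## Working session

There is one attempt and no reset: what is moved stays moved. The work goes in short steps, Python scripts to look and compute and a tool call to move; the robot and the scene stay as the last step left them, time stands still between calls to the robot, and variables do not carry over. Pictures are saved under pics/ and viewed, at most 10 in all, crops included, and the job is handed in when it is done.

Besides the shell and the picture viewer there is one more tool, called after "Call:" as name(argument=value, ...), one argument or row to a line, values as JSON. drive_tool: Moves the arm, as the interface text tells. Its arguments: {"type":"object","properties":{"rows":{"type":"array"},"grip_force":{"type":"number"}},"required":["rows"]}

```bash
mkdir -p pics; ls; python3 - <<'E'
from rig import robot
import cv2
s=robot.observe();print(s)
for n in("top","side"):
    im=robot.capture(n);cv2.imwrite(f"pics/{n}0.png",im[:,:,::-1]);print(n,robot.camera_params(n))
print(robot.camera_params("wrist"))
E
```

```text
pics
{'time_s': 0.0, 'q': array([ 1.25677816,  0.4119037 , -0.01269486,  1.5969896 ,  0.00559545,
        1.13430689, -0.0821694 ]), 'qd': array([-0.00053994,  0.00121139, -0.00074407,  0.00017497,  0.00081456,
       -0.0002459 , -0.00020581]), 'tau': array([-1.86176476e-04, -5.87956274e+01,  6.41716998e-01, -2.91083765e+01,
       -5.38245589e-02,  1.83354499e-02,  1.13953120e-04]), 'tool_pos': array([ 151.93680528, -605.78111739,  238.82906913]), 'eef_rot': array([-7.71038747e-04,  9.92453589e-01,  1.22618331e-01, -1.52612617e-04]), 'force': array([0.05597003, 0.32893782, 0.45255199]), 'torque': array([-0.03545619,  0.00690105, -0.01068864]), 'gripper_force': 0.0, 'grip_width': 1.0021479387876635}
top {'mtx': array([[493.71601857,   0.        , 316.623155  ],
       [  0.        , 493.71601857, 241.66236675],
       [  0.        ,   0.        ,   1.        ]]), 'pose': array([[ 1.58017318e-02,  9.89781255e-01, -1.41715818e-01,
         4.05850804e+02],
       [-9.99787006e-01,  1.37589639e-02, -1.53829090e-02,
         1.61794092e+01],
       [-1.32758521e-02,  1.41928710e-01,  9.
[... 458 characters left out ...]
08136287e+02],
       [ 1.11310574e-03,  8.74781936e-01,  4.84515558e-01,
         6.15107119e+02],
       [ 0.00000000e+00,  0.00000000e+00,  0.00000000e+00,
         1.00000000e+00]])}
{'mtx': array([[416.80594079,   0.        , 317.66261537],
       [  0.        , 416.80594079, 241.19337095],
       [  0.        ,   0.        ,   1.        ]]), 'mount': array([[-1.04648608e-03,  9.61672234e-01,  2.74199598e-01,
         7.48404825e+01],
       [ 9.99999312e-01,  1.15188495e-03, -2.23378929e-04,
         9.38339290e-01],
       [-5.30663702e-04,  2.74199175e-01, -9.61672777e-01,
        -1.44722140e+02],
       [ 0.00000000e+00,  0.00000000e+00,  0.00000000e+00,
         1.00000000e+00]])}
```

View pics/top0.png

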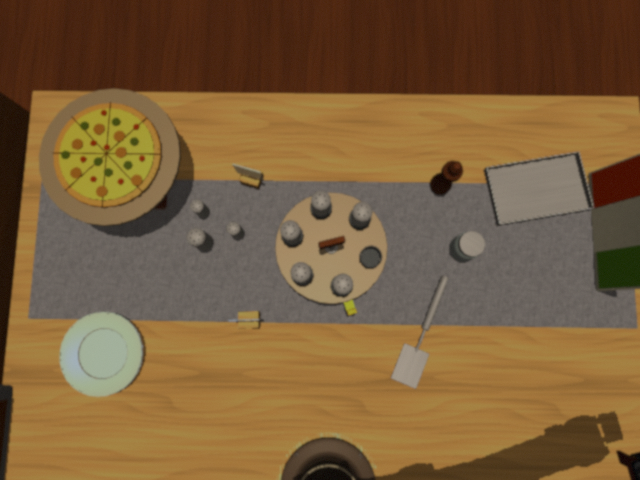

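View pics/side0.png

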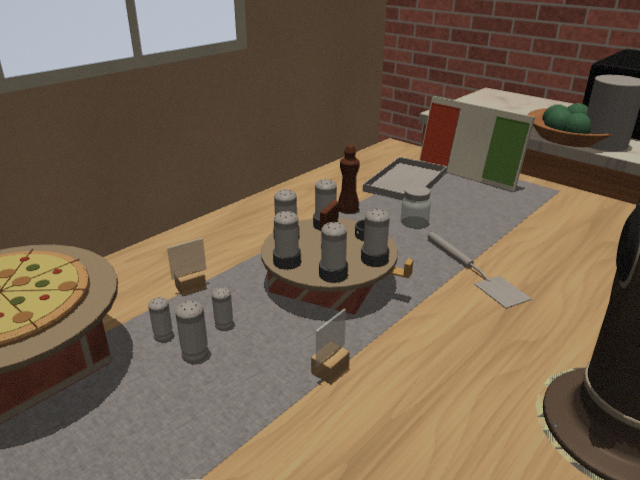

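The side picture shows three loose look-alike shakers at (161,318), (191,330) and (222,307). In the top picture they are at (199,207), (197,238) and (235,230). Five more sit in the carousel. The largest loose one is side (191,330), top (197,238), and I'll check it in a close crop. The empty cup is at top (371,257), and the pointer is at (350,308).

```bash
python3 - <<'E'
import cv2,numpy as np
t=cv2.imread("pics/top0.png");s=cv2.imread("pics/side0.png")
r=lambda im,x,y,w,h,f:cv2.resize(im[y:y+h,x:x+w],None,fx=f,fy=f,interpolation=cv2.INTER_CUBIC)
a=r(t,260,180,140,140,4.2) ;b=r(s,140,280,100,90,2.1);c=r(t,180,190,70,60,3)
m=np.zeros((590,800,3),np.uint8);m[:588,:588]=a;m[:189,590:800]=b;m[200:380,590:800]=c
cv2.imwrite("pics/m1.png",m)
E
```

```text
(no output)
```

View pics/m1.png

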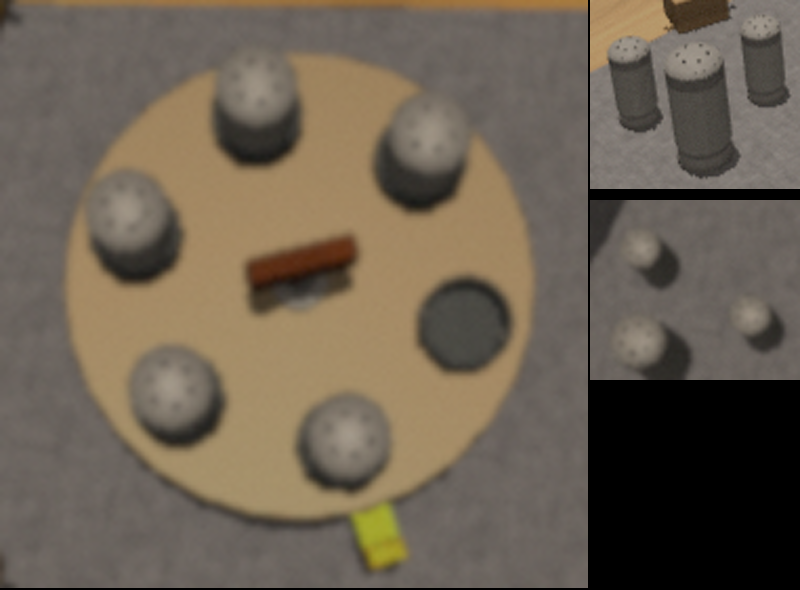

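The crop confirms that the big loose shaker is the middle one, with its top at side (189.5,309.5) and top (196,237.3). The empty cup's mouth is at top (370.5,256.7), the board centre at (331.4,248.1), and the knob top at (331.7,241.9).

```bash
cat > h.py <<'E'
import numpy as np
from rig import robot
def px(cam,u,v,z,pose=None):
    p=robot.camera_params(cam);M=p["mtx"];T=p["pose"] if pose is None else pose
    d=T[:3,:3]@np.array([(u-M[0,2])/M[0,0],-(v-M[1,2])/M[1,1],-1]);o=T[:3,3]
    return (o+d*(z-o[2])/d[2]).round(1)
def wpose():
    from scipy.spatial.transform import Rotation as R
    s=robot.observe();T=np.eye(4);q=s["eef_rot"];T[:3,:3]=R.from_quat([*q[1:],q[0]]).as_matrix();T[:3,3]=s["tool_pos"]
    return T@robot.camera_params("wrist")["mount"]
E
python3 - <<'E'
from h import *
g=lambda x,y:(260+x/4.2,180+y/4.2)
print("sh",px("top",196,237.3,99),px("side",189.5,309.5,99))
for n,z,x,y in[("board",74,300,286),("cup",98,464,322),("knob",165,301,260),("k1",165,248,270),("k2",165,355,245),("ptr",70,378,520),("ptr2",70,384,550)]:
    print(n,px("top",*g(x,y),z))
for n,u,v,z in[("jar",473,244,85),("mill",453,170,165),("carda",249,320,35),("cardb",249,177,60),("small1",199,207,75),("small2",235,230,75)]: print(n,px("top",u,v,z))
E
```

```text
sh [574.5 315.   99. ] [568.1 322.7  99. ]
board [556.8  -1.1  74. ]
cup [535. -91.  98.]
knob [ 5.586e+02 -1.000e-01  1.650e+02]
k1 [552.9  27.4 165. ]
k2 [566.8 -28.1 165. ]
ptr [426.8 -46.   70. ]
ptr2 [410.4 -49.4  70. ]
jar [ 569.7 -331.4   85. ]
mill [ 723.7 -267.7  165. ]
carda [385.1 194.1  35. ]
cardb [731.4 202.6  60. ]
small1 [651.6 317.8  75. ]
small2 [596.9 229.   75. ]
```

Call:
drive_tool(
  rows=[
    {"dx": 0.03,"dy": 0.03,"dz": 0.01,"claw": 0.0878},
    {"dx": 0.03,"dy": 0.03,"dz": 0.01},
    {"dx": 0.03,"dy": 0.03,"dz": 0.01},
    {"dx": 0.03,"dy": 0.03,"dz": 0.01},
    {"dx": 0.03,"dy": 0.035},
    {"dx": 0.03,"dy": 0.035},
    {"dx": 0.03,"dy": 0.035},
    {"dx": 0.03,"dy": 0.035},
  ],
)

```text
invalid input
```

Call:
drive_tool(
  rows=[
    {"dx": 0.02,"dy": 0.04},
    {"dx": 0.02,"dy": 0.04},
    {"dx": 0.02,"dy": 0.04},
    {"dx": 0.02,"dy": 0.04},
    {"dx": 0.02,"dy": 0.04},
    {"dx": 0.02,"dy": 0.04},
    {"dx": 0.02,"dy": 0.04},
    {},
  ],
)

```text
invalid input
```

```bash
python3 - <<'E'
from h import *
import cv2
T=wpose();im=robot.capture("wrist");cv2.imwrite("pics/w1.png",im[:,:,::-1]);np.save("w1.npy",T);s=robot.observe();print(s["tool_pos"],s["eef_rot"],s["q"])
E
```

```text
[ 151.94575556 -605.88974862  239.01467082] [-5.99510532e-04  9.92457103e-01  1.22590875e-01 -1.28196725e-04] [ 1.25680837  0.41173732 -0.01269407  1.59678952  0.00561635  1.13432751
 -0.08220166]
```

View pics/w1.png

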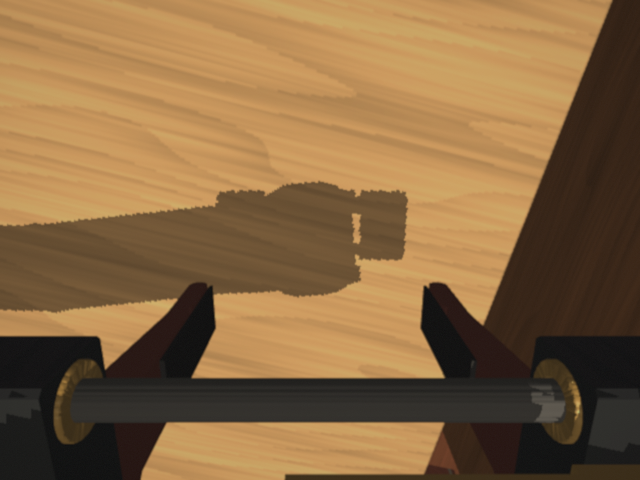

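The arm hasn't moved. The picture shows only bare counter with the fingers at the bottom. All keys are probably required in every row.

Call:
drive_tool(
  rows=[
    {"dx": 0.03,"dy": 0.03,"dz": 0.01,"twist": 0,"claw": 0.0878},
    {"dx": 0.03,"dy": 0.03,"dz": 0.01,"twist": 0,"claw": 0.0878},
    {"dx": 0.03,"dy": 0.03,"dz": 0.01,"twist": 0,"claw": 0.0878},
    {"dx": 0.03,"dy": 0.03,"dz": 0.01,"twist": 0,"claw": 0.0878},
    {"dx": 0.03,"dy": 0.035,"dz": 0,"twist": 0,"claw": 0.0878},
    {"dx": 0.03,"dy": 0.035,"dz": 0,"twist": 0,"claw": 0.0878},
    {"dx": 0.03,"dy": 0.035,"dz": 0,"twist": 0,"claw": 0.0878},
    {"dx": 0.03,"dy": 0.035,"dz": 0,"twist": 0,"claw": 0.0878},
  ],
  grip_force=20,
)

```text
time_s: 0.95
tool_pos: [392.9, -344.6, 279.7]
eef_rot: [0.0, 0.992, 0.123, -0.0]
force: [0.4, 0.5, 0.4]
grip_width: 1.005
gripper_force: 0.0
```

Call:
drive_tool(
  rows=[
    {"dx": 0.02,"dy": 0.038,"dz": 0,"twist": 0,"claw": 0.0878},
    {"dx": 0.02,"dy": 0.038,"dz": 0,"twist": 0,"claw": 0.0878},
    {"dx": 0.02,"dy": 0.038,"dz": 0,"twist": 0,"claw": 0.0878},
    {"dx": 0.02,"dy": 0.038,"dz": 0,"twist": 0,"claw": 0.0878},
    {"dx": 0.02,"dy": 0.038,"dz": 0,"twist": 0,"claw": 0.0878},
    {"dx": 0.02,"dy": 0.038,"dz": 0,"twist": 0,"claw": 0.0878},
    {"dx": 0.02,"dy": 0.038,"dz": 0,"twist": 0,"claw": 0.0878},
    {"dx": 0,"dy": 0,"dz": 0,"twist": 0,"claw": 0.0878},
  ],
)

```text
time_s: 1.75
tool_pos: [533.8, -73.6, 279.5]
eef_rot: [-0.002, 0.992, 0.127, 0.001]
force: [-0.1, 0.8, 0.6]
grip_width: 0.997
gripper_force: 0.0
```

```bash
python3 - <<'E'
from h import *
import cv2
T=wpose();im=robot.capture("wrist");cv2.imwrite("pics/w2.png",im[:,:,::-1]);np.save("w2.npy",T);s=robot.observe();print(s["tool_pos"],s["q"])
E
```

```text
[532.76244551 -76.95981201 279.3194199 ] [ 0.37262543  0.25878429 -0.38772716  1.73338043  0.10388507  1.17012467
 -1.36333996]
```

View pics/w2.png

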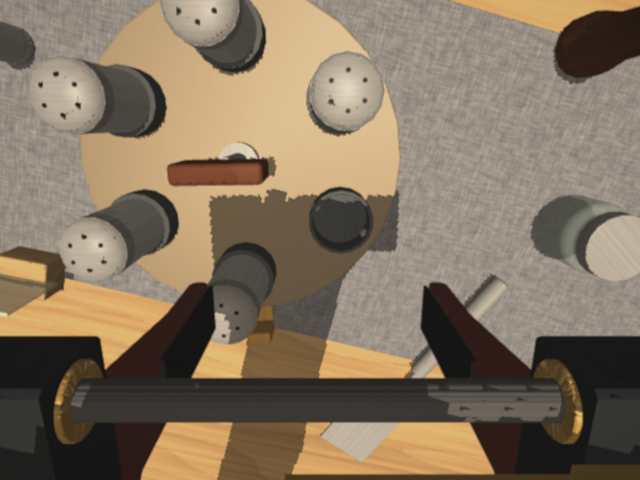

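The wrist view shows the empty cup's mouth centred at about (341,219). The bar top runs from (168,172) to (265,172), and the other five cups are full.

```bash
python3 - <<'E'
from h import *
T=np.load("w2.npy")
print("cup",px("wrist",341,219,98,T),px("wrist",310,219,98,T),px("wrist",372,219,98,T))
for u,v,z in[(168,176,165),(265,172,165),(346,88,174),(399,155,74),(80,155,74)]:print(u,v,px("wrist",u,v,z,T))
E
```

```text
cup [539.3 -92.   98. ] [533. -68.  98.] [ 545.5 -116.1   98. ]
168 176 [552.4  26.4 165. ]
265 172 [569.9 -31.3 165. ]
346 88 [628.7 -66.3 174. ]
399 155 [ 598.5 -126.6   74. ]
80 155 [532.4 128.5  74. ]
```

Call:
drive_tool(
  rows=[
    {"dx": 0,"dy": 0.04,"dz": 0,"twist": 0,"claw": 0.0878},
    {"dx": 0,"dy": 0.048,"dz": 0,"twist": 0,"claw": 0.0878},
    {"dx": 0,"dy": 0.048,"dz": 0,"twist": 0,"claw": 0.0878},
    {"dx": 0,"dy": 0.048,"dz": 0,"twist": 0,"claw": 0.0878},
    {"dx": 0,"dy": 0.048,"dz": 0,"twist": 0,"claw": 0.0878},
    {"dx": 0,"dy": 0.048,"dz": 0,"twist": 0,"claw": 0.0878},
    {"dx": 0,"dy": 0.048,"dz": 0,"twist": 0,"claw": 0.0878},
    {"dx": 0,"dy": 0.048,"dz": 0,"twist": 0,"claw": 0.0878},
  ],
)

```text
time_s: 2.6
tool_pos: [532.6, 295.6, 279.5]
eef_rot: [0.001, 0.993, 0.121, 0.0]
force: [1.8, -0.2, 0.0]
grip_width: 1.0
gripper_force: 0.0
```

Call:
drive_tool(
  rows=[
    {"dx": 0.02,"dy": 0.01,"dz": 0,"twist": 0,"claw": 0.0878},
    {"dx": 0.0,"dy": 0.0,"dz": 0,"twist": 0,"claw": 0.0878},
    {"dx": 0.0,"dy": 0,"dz": 0,"twist": 0,"claw": 0.0878},
  ],
)

```text
time_s: 2.9
tool_pos: [552.5, 303.9, 278.8]
eef_rot: [0.001, 0.993, 0.122, -0.001]
force: [0.0, 0.2, 1.1]
grip_width: 0.999
gripper_force: 0.0
```

```bash
python3 - <<'E'
from h import *
import cv2
T=wpose();im=robot.capture("wrist");cv2.imwrite("pics/w3.png",im[:,:,::-1]);np.save("w3.npy",T);s=robot.observe();print(s["tool_pos"],s["q"])
E
```

```text
[552.30065326 303.65808267 279.14757067] [-0.21175206  0.4454559  -0.52684006  1.50235062  0.23047552  1.25735429
 -2.09494661]
```

View pics/w3.png

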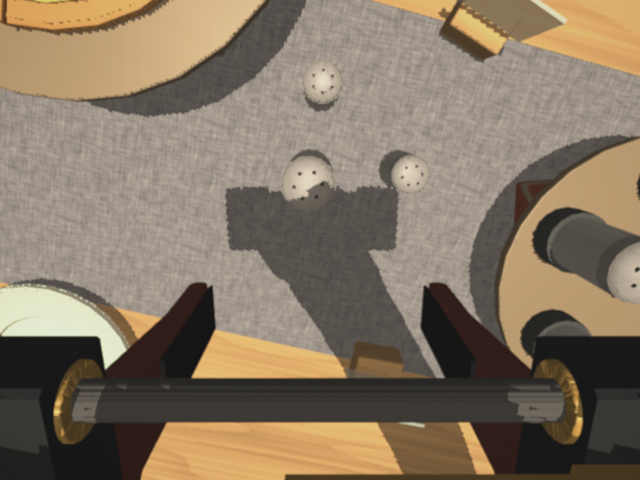

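The big shaker's dome is at (307.5,181), between the two small ones at (322,83) and (409,174).

```bash
python3 - <<'E'
from h import *
T=np.load("w3.npy")
for u,v,z in[(307.5,181,93),(307.5,176,99),(281,181,92),(334,181,92),(322,83,60),(409,174,60)]:print(u,v,px("wrist",u,v,z,T))
E
```

```text
307.5 181 [579.9 317.7  93. ]
307.5 176 [584.5 318.6  99. ]
281 181 [574.7 338.1  92. ]
334 181 [584.8 297.2  92. ]
322 83 [656.  324.5  60. ]
409 174 [602.4 233.3  60. ]
```

Call:
drive_tool(
  rows=[
    {"dx": 0.013,"dy": 0.007,"dz": -0.03,"twist": 0,"claw": 0.07},
    {"dx": 0.012,"dy": 0.007,"dz": -0.03,"twist": 0,"claw": 0.07},
    {"dx": 0,"dy": 0,"dz": -0.03,"twist": 0,"claw": 0.07},
    {"dx": 0,"dy": 0,"dz": -0.03,"twist": 0,"claw": 0.07},
    {"dx": 0,"dy": 0,"dz": -0.03,"twist": 0,"claw": 0.07},
    {"dx": 0,"dy": 0,"dz": -0.03,"twist": 0,"claw": 0.07},
    {"dx": 0,"dy": 0,"dz": -0.025,"twist": 0,"claw": 0.07},
    {"dx": 0,"dy": 0,"dz": 0,"twist": 0,"claw": 0.07},
  ],
  grip_force=5,
)

```text
time_s: 3.75
tool_pos: [575.4, 316.2, 71.4]
eef_rot: [0.002, 0.993, 0.122, -0.003]
force: [0.2, -0.9, 0.0]
grip_width: 0.795
gripper_force: 0.0
```

Call:
drive_tool(
  rows=[
    {"dx": 0,"dy": 0,"dz": 0,"twist": 0,"claw": 0.03},
    {"dx": 0,"dy": 0,"dz": 0,"twist": 0,"claw": 0.03},
    {"dx": 0,"dy": 0,"dz": 0,"twist": 0,"claw": 0.03},
    {"dx": 0,"dy": 0,"dz": 0,"twist": 0,"claw": 0.03},
    {"dx": 0,"dy": 0,"dz": 0,"twist": 0,"claw": 0.03},
    {"dx": 0,"dy": 0,"dz": 0,"twist": 0,"claw": 0.03},
  ],
)

```text
time_s: 4.35
tool_pos: [578.0, 319.1, 75.6]
eef_rot: [0.0, 0.992, 0.122, 0.001]
force: [1.9, -3.9, 5.4]
grip_width: 0.495
gripper_force: 5.0
```

Call:
drive_tool(
  rows=[
    {"dx": 0,"dy": 0,"dz": 0,"twist": 0,"claw": 0.066},
    {"dx": 0,"dy": 0,"dz": 0,"twist": 0,"claw": 0.066},
    {"dx": 0,"dy": 0,"dz": 0,"twist": 0,"claw": 0.066},
    {"dx": 0,"dy": 0,"dz": 0,"twist": 0.14,"claw": 0.066},
    {"dx": 0,"dy": 0,"dz": 0,"twist": 0.14,"claw": 0.066},
    {"dx": 0,"dy": 0,"dz": 0,"twist": 0.14,"claw": 0.066},
    {"dx": 0,"dy": 0,"dz": 0,"twist": 0.14,"claw": 0.066},
    {"dx": 0,"dy": 0,"dz": 0,"twist": 0.14,"claw": 0.066},
  ],
)

```text
time_s: 5.15
tool_pos: [576.8, 320.1, 74.4]
eef_rot: [-0.0, 0.889, 0.458, -0.0]
force: [-0.4, -0.3, 0.7]
grip_width: 0.752
gripper_force: 0.0
```

Call:
drive_tool(
  rows=[
    {"dx": 0,"dy": 0,"dz": 0,"twist": 0.14,"claw": 0.066},
    {"dx": 0,"dy": 0,"dz": 0,"twist": 0.14,"claw": 0.066},
    {"dx": 0,"dy": 0,"dz": 0,"twist": 0.14,"claw": 0.066},
    {"dx": 0,"dy": 0,"dz": 0,"twist": 0.14,"claw": 0.066},
    {"dx": 0,"dy": 0,"dz": 0,"twist": 0.14,"claw": 0.066},
    {"dx": 0,"dy": 0,"dz": 0,"twist": 0.14,"claw": 0.066},
    {"dx": 0,"dy": 0,"dz": 0,"twist": 0,"claw": 0.066},
    {"dx": 0,"dy": 0,"dz": 0,"twist": 0,"claw": 0.066},
  ],
)

```text
time_s: 5.95
tool_pos: [576.9, 319.8, 74.4]
eef_rot: [-0.0, 0.629, 0.778, -0.0]
force: [-0.2, -0.1, -0.5]
grip_width: 0.751
gripper_force: 0.0
```

Call:
drive_tool(
  rows=[
    {"dx": 0,"dy": 0,"dz": 0,"twist": 0,"claw": 0.03},
    {"dx": 0,"dy": 0,"dz": 0,"twist": 0,"claw": 0.03},
    {"dx": 0,"dy": 0,"dz": 0,"twist": 0,"claw": 0.03},
    {"dx": 0,"dy": 0,"dz": 0,"twist": 0,"claw": 0.03},
    {"dx": 0,"dy": 0,"dz": 0,"twist": 0,"claw": 0.03},
    {"dx": 0,"dy": 0,"dz": 0,"twist": 0,"claw": 0.03},
  ],
)

```text
time_s: 6.55
tool_pos: [577.1, 319.9, 74.8]
eef_rot: [0.0, 0.627, 0.779, 0.0]
force: [-0.6, 0.2, -0.1]
grip_width: 0.503
gripper_force: 5.0
```

Call:
drive_tool(
  rows=[
    {"dx": 0,"dy": 0,"dz": 0,"twist": 0,"claw": 0.03},
    {"dx": 0,"dy": 0,"dz": 0,"twist": 0,"claw": 0.03},
    {"dx": 0,"dy": 0,"dz": 0.015,"twist": 0,"claw": 0.03},
    {"dx": 0,"dy": 0,"dz": 0.035,"twist": 0,"claw": 0.03},
    {"dx": 0,"dy": 0,"dz": 0.04,"twist": 0,"claw": 0.03},
    {"dx": 0,"dy": 0,"dz": 0.04,"twist": 0,"claw": 0.03},
    {"dx": 0,"dy": 0,"dz": 0.04,"twist": 0,"claw": 0.03},
    {"dx": 0,"dy": 0,"dz": 0.035,"twist": 0,"claw": 0.03},
  ],
  grip_force=40,
)

```text
time_s: 7.35
tool_pos: [576.7, 319.8, 282.8]
eef_rot: [0.0, 0.627, 0.779, 0.001]
force: [0.1, 0.6, -2.5]
grip_width: 0.494
gripper_force: 40.0
```

Call:
drive_tool(
  rows=[
    {"dx": -0.005,"dy": -0.03,"dz": 0,"twist": 0,"claw": 0.03},
    {"dx": -0.005,"dy": -0.046,"dz": 0,"twist": 0,"claw": 0.03},
    {"dx": -0.005,"dy": -0.046,"dz": 0,"twist": 0,"claw": 0.03},
    {"dx": -0.005,"dy": -0.046,"dz": 0,"twist": 0,"claw": 0.03},
    {"dx": -0.005,"dy": -0.046,"dz": 0,"twist": 0,"claw": 0.03},
    {"dx": -0.005,"dy": -0.046,"dz": 0,"twist": 0,"claw": 0.03},
    {"dx": -0.005,"dy": -0.046,"dz": 0,"twist": 0,"claw": 0.03},
    {"dx": -0.005,"dy": -0.046,"dz": 0,"twist": 0,"claw": 0.03},
  ],
)

```text
time_s: 8.15
tool_pos: [536.2, -33.9, 280.5]
eef_rot: [0.0, 0.627, 0.779, -0.0]
force: [1.0, -0.6, -1.4]
grip_width: 0.493
gripper_force: 40.0
```

Call:
drive_tool(
  rows=[
    {"dx": 0,"dy": -0.03,"dz": 0,"twist": 0,"claw": 0.03},
    {"dx": 0,"dy": -0.03,"dz": 0,"twist": 0,"claw": 0.03},
    {"dx": 0,"dy": 0,"dz": 0,"twist": 0,"claw": 0.03},
    {"dx": 0,"dy": 0,"dz": 0,"twist": 0,"claw": 0.03},
    {"dx": 0,"dy": 0,"dz": 0,"twist": 0,"claw": 0.03},
  ],
)

```text
time_s: 8.65
tool_pos: [537.0, -90.8, 280.2]
eef_rot: [0.0, 0.626, 0.779, 0.0]
force: [0.1, 0.6, -1.5]
grip_width: 0.493
gripper_force: 40.0
```

```bash
python3 - <<'E'
from h import *
import cv2
s=robot.observe();print(s["tool_pos"],s["force"],s["q"])
T=wpose();np.save("w4.npy",T);w=robot.capture("wrist");cv2.imwrite("pics/w4.png",w[:,:,::-1])
t=robot.capture("top")[:,:,::-1];d=robot.capture("side")[:,:,::-1]
cv2.imwrite("pics/t4.png",t);cv2.imwrite("pics/s4.png",d)
r=lambda im,x,y,w,h,f:cv2.resize(im[y:y+h,x:x+w],None,fx=f,fy=f,interpolation=cv2.INTER_CUBIC)
m=np.zeros((600,800,3),np.uint8);m[:300,:400]=cv2.resize(w[:,:,::-1],(400,300));m[:300,400:]=r(d,220,100,200,150,2)[:300,:400] ;m[300:,:400]=r(t,280,180,133,100,3)[:300,:400] if 0 else cv2.resize(t[190:290,280:413],(400,300));m[300:,400:]=cv2.resize(d[180:270,320:440],(400,300))
cv2.imwrite("pics/m4.png",m)
E
```

```text
[536.95759603 -90.75771624 280.16912451] [ 0.11269602  0.60852487 -1.53616775] [ 0.82437512  0.39651544 -0.97710293  1.69299289  0.34527178  1.23740012
 -0.01499516]
```

View pics/m4.png

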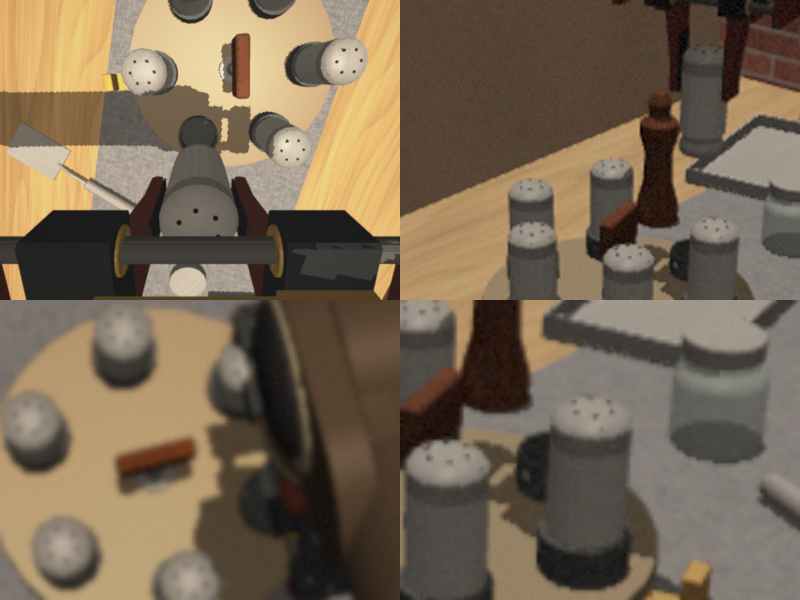

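The shaker is held upright. The cup is clear below it at wrist-picture position (317,216).

```bash
python3 - <<'E'
from h import *
import cv2
T=np.load("w4.npy")
for u,v in[(317,216),(317,186),(287,216),(347,216)]:print(u,v,px("wrist",u,v,98,T))
im=cv2.imread("pics/w4.png")[150:300,220:420]
cv2.imwrite("pics/c4.png",cv2.resize(im,(800,600),interpolation=cv2.INTER_CUBIC))
M=robot.camera_params("wrist")["mtx"];Ti=np.linalg.inv(T)
for p in[(537,-90.8,205),(537-21.2*.97,-90.8-21.2*.24,205),(537+20.6,-90.8+5.1,205),(537-5.1,-90.8+20.6,205)]:
    c=Ti@[*p,1];print(p,M[0,2]-M[0,0]*c[0]/c[2],M[1,2]+M[1,1]*c[1]/c[2])
E
```

```text
317 216 [535.9 -89.2  98. ]
317 186 [530.7 -65.6  98. ]
287 216 [512.4 -94.3  98. ]
347 216 [559.4 -84.   98. ]
(537, -90.8, 205) 318.2750701400365 260.9312396125033
(516.436, -95.88799999999999, 205) 280.2315372416966 261.91203749072076
(557.6, -85.7, 205) 356.4305707223075 259.9424322364977
(531.9, -70.19999999999999, 205) 317.23652931479523 223.83280097992954
```

View pics/c4.png

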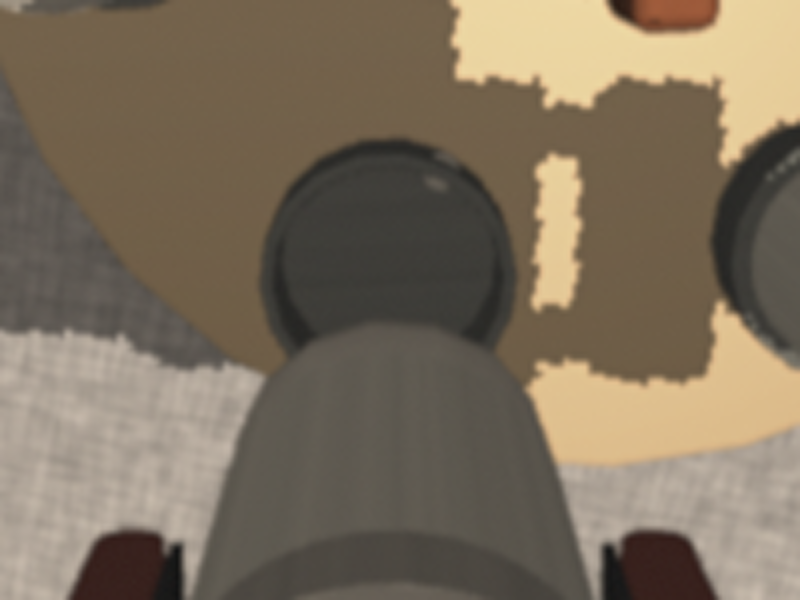

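```bash
python3 - <<'E'
from h import *
T=np.load("w4.npy");M=robot.camera_params("wrist")["mtx"];Ti=np.linalg.inv(T)
c0=np.array([536.96,-90.76]);tx=np.array([-.2424,.9702])
for z,r in((0,21.2),(4,22),(92,22)):
  for off in(0,-3,-5):
    p=c0+tx*(r+off);c=Ti@[*p,280.2-74.5+z,1];print(z,off,(M[0,2]-M[0,0]*c[0]/c[2]).round(1),(M[1,2]+M[1,1]*c[1]/c[2]).round(1))
E
```

```text
0 0 317.1 224.1
0 -3 317.3 229.5
0 -5 317.4 233.0
4 0 317.1 224.4
4 -3 317.2 229.9
4 -5 317.3 233.5
92 0 317.0 287.8
92 -3 317.2 296.3
92 -5 317.4 301.9
```

The shaker is upright in the grip. The raw cup estimate is about (536.5,-92.5), with the shaker possibly 1–3 mm toward -y in the grip. I'll go down from here and feel for the rim, which should show at TCP z≈172. The clips should show at ≈164.

Call:
drive_tool(
  rows=[
    {"dx": 0,"dy": 0,"dz": -0.025,"twist": 0,"claw": 0.03},
    {"dx": 0,"dy": 0,"dz": -0.03,"twist": 0,"claw": 0.03},
    {"dx": 0,"dy": 0,"dz": -0.025,"twist": 0,"claw": 0.03},
    {"dx": 0,"dy": 0,"dz": -0.018,"twist": 0,"claw": 0.03},
    {"dx": 0,"dy": 0,"dz": -0.004,"twist": 0,"claw": 0.03},
    {"dx": 0,"dy": 0,"dz": 0,"twist": 0,"claw": 0.03},
    {"dx": 0,"dy": 0,"dz": 0,"twist": 0,"claw": 0.03},
  ],
)

```text
time_s: 9.5
tool_pos: [537.8, -91.7, 178.7]
eef_rot: [0.001, 0.627, 0.779, 0.0]
force: [-0.7, -0.2, -2.1]
grip_width: 0.49
gripper_force: 40.0
```

Call:
drive_tool(
  rows=[
    {"dx": 0,"dy": 0,"dz": -0.002,"twist": 0,"claw": 0.03},
    {"dx": 0,"dy": 0,"dz": -0.002,"twist": 0,"claw": 0.03},
    {"dx": 0,"dy": 0,"dz": -0.002,"twist": 0,"claw": 0.03},
    {"dx": 0,"dy": 0,"dz": 0,"twist": 0,"claw": 0.03},
    {"dx": 0,"dy": 0,"dz": 0,"twist": 0,"claw": 0.03},
  ],
)

```text
time_s: 10.0
tool_pos: [537.7, -92.2, 172.3]
eef_rot: [0.001, 0.627, 0.779, 0.0]
force: [0.3, -0.1, 4.2]
grip_width: 0.491
gripper_force: 40.0
```

Call:
drive_tool(
  rows=[
    {"dx": 0,"dy": 0.001,"dz": 0,"twist": 0,"claw": 0.03},
    {"dx": 0,"dy": 0.001,"dz": 0,"twist": 0,"claw": 0.03},
    {"dx": 0,"dy": 0,"dz": 0,"twist": 0,"claw": 0.03},
  ],
)

```text
time_s: 10.3
tool_pos: [536.6, -90.0, 171.3]
eef_rot: [-0.001, 0.627, 0.779, -0.0]
force: [-0.2, -0.0, -2.3]
grip_width: 0.49
gripper_force: 40.0
```

Call:
drive_tool(
  rows=[
    {"dx": 0,"dy": 0.001,"dz": 0,"twist": 0,"claw": 0.03},
    {"dx": 0,"dy": 0.001,"dz": 0,"twist": 0,"claw": 0.03},
    {"dx": 0,"dy": 0,"dz": 0,"twist": 0,"claw": 0.03},
  ],
)

```text
time_s: 10.6
tool_pos: [536.6, -88.0, 171.2]
eef_rot: [-0.0, 0.627, 0.779, -0.0]
force: [0.2, -0.0, -2.4]
grip_width: 0.498
gripper_force: 40.0
```

Call:
drive_tool(
  rows=[
    {"dx": 0,"dy": -0.0015,"dz": 0,"twist": 0,"claw": 0.03},
    {"dx": 0,"dy": 0,"dz": -0.0015,"twist": 0,"claw": 0.03},
    {"dx": 0,"dy": 0,"dz": -0.0015,"twist": 0,"claw": 0.03},
    {"dx": 0,"dy": 0,"dz": 0,"twist": 0,"claw": 0.03},
    {"dx": 0,"dy": 0,"dz": 0,"twist": 0,"claw": 0.03},
  ],
)

```text
time_s: 11.1
tool_pos: [537.0, -89.7, 168.6]
eef_rot: [-0.0, 0.627, 0.779, 0.0]
force: [0.6, -0.7, -1.7]
grip_width: 0.499
gripper_force: 40.0
```

It's past the rim with no load. Next I'll go down to the clips.

Call:
drive_tool(
  rows=[
    {"dx": 0,"dy": 0,"dz": -0.0015,"twist": 0,"claw": 0.03},
    {"dx": 0,"dy": 0,"dz": -0.0015,"twist": 0,"claw": 0.03},
    {"dx": 0,"dy": 0,"dz": 0,"twist": 0,"claw": 0.03},
    {"dx": 0,"dy": 0,"dz": 0,"twist": 0,"claw": 0.03},
  ],
)

```text
time_s: 11.5
tool_pos: [537.0, -89.7, 165.6]
eef_rot: [-0.0, 0.627, 0.779, -0.0]
force: [-0.8, 0.1, -1.4]
grip_width: 0.494
gripper_force: 40.0
```

Call:
drive_tool(
  rows=[
    {"dx": 0,"dy": 0,"dz": -0.0015,"twist": 0,"claw": 0.03},
    {"dx": 0,"dy": 0,"dz": -0.001,"twist": 0,"claw": 0.03},
    {"dx": 0,"dy": 0,"dz": 0,"twist": 0,"claw": 0.03},
    {"dx": 0,"dy": 0,"dz": 0,"twist": 0,"claw": 0.03},
  ],
)

```text
time_s: 11.9
tool_pos: [537.5, -89.8, 163.5]
eef_rot: [0.0, 0.627, 0.779, 0.0]
force: [1.0, -1.1, 1.7]
grip_width: 0.494
gripper_force: 40.0
```

Call:
drive_tool(
  rows=[
    {"dx": 0,"dy": 0,"dz": -0.001,"twist": 0,"claw": 0.03},
    {"dx": 0,"dy": 0,"dz": 0,"twist": 0,"claw": 0.03},
    {"dx": 0,"dy": 0,"dz": 0,"twist": 0,"claw": 0.03},
  ],
)

```text
time_s: 12.2
tool_pos: [537.1, -89.8, 161.9]
eef_rot: [-0.0, 0.627, 0.779, 0.0]
force: [1.0, -0.8, 0.2]
grip_width: 0.495
gripper_force: 40.0
```

Call:
drive_tool(
  rows=[
    {"dx": 0,"dy": 0,"dz": -0.001,"twist": 0,"claw": 0.03},
    {"dx": 0,"dy": 0,"dz": 0,"twist": 0,"claw": 0.03},
    {"dx": 0,"dy": 0,"dz": 0,"twist": 0,"claw": 0.03},
  ],
)

```text
time_s: 12.5
tool_pos: [536.8, -89.7, 160.7]
eef_rot: [-0.0, 0.627, 0.779, -0.0]
force: [1.8, -1.0, -3.5]
grip_width: 0.497
gripper_force: 40.0
```

Call:
drive_tool(
  rows=[
    {"dx": 0,"dy": 0,"dz": -0.001,"twist": 0,"claw": 0.03},
    {"dx": 0,"dy": 0,"dz": 0,"twist": 0,"claw": 0.03},
    {"dx": 0,"dy": 0,"dz": 0,"twist": 0,"claw": 0.03},
  ],
)

```text
time_s: 12.8
tool_pos: [536.8, -89.7, 159.9]
eef_rot: [-0.0, 0.627, 0.779, -0.0]
force: [-0.4, -0.6, -2.1]
grip_width: 0.492
gripper_force: 40.0
```

Call:
drive_tool(
  rows=[
    {"dx": 0,"dy": 0,"dz": -0.0015,"twist": 0,"claw": 0.03},
    {"dx": 0,"dy": 0,"dz": -0.0015,"twist": 0,"claw": 0.03},
    {"dx": 0,"dy": 0,"dz": 0,"twist": 0,"claw": 0.03},
    {"dx": 0,"dy": 0,"dz": 0,"twist": 0,"claw": 0.03},
  ],
)

```text
time_s: 13.2
tool_pos: [537.1, -89.8, 156.9]
eef_rot: [-0.0, 0.627, 0.779, 0.0]
force: [0.2, -0.5, -3.7]
grip_width: 0.494
gripper_force: 40.0
```

Call:
drive_tool(
  rows=[
    {"dx": 0,"dy": 0,"dz": -0.0015,"twist": 0,"claw": 0.03},
    {"dx": 0,"dy": 0,"dz": -0.0015,"twist": 0,"claw": 0.03},
    {"dx": 0,"dy": 0,"dz": 0,"twist": 0,"claw": 0.03},
    {"dx": 0,"dy": 0,"dz": 0,"twist": 0,"claw": 0.03},
  ],
)

```text
time_s: 13.6
tool_pos: [536.5, -89.7, 153.6]
eef_rot: [-0.001, 0.627, 0.779, -0.0]
force: [-0.4, -1.2, -4.8]
grip_width: 0.494
gripper_force: 40.0
```

Call:
drive_tool(
  rows=[
    {"dx": 0,"dy": 0,"dz": -0.0015,"twist": 0,"claw": 0.03},
    {"dx": 0,"dy": 0,"dz": -0.001,"twist": 0,"claw": 0.03},
    {"dx": 0,"dy": 0,"dz": 0,"twist": 0,"claw": 0.03},
    {"dx": 0,"dy": 0,"dz": 0,"twist": 0,"claw": 0.03},
  ],
)

```text
time_s: 14.0
tool_pos: [536.8, -89.9, 151.0]
eef_rot: [-0.0, 0.627, 0.779, -0.0]
force: [1.2, -0.8, -10.4]
grip_width: 0.496
gripper_force: 40.0
```

Call:
drive_tool(
  rows=[
    {"dx": 0,"dy": 0,"dz": -0.001,"twist": 0,"claw": 0.03},
    {"dx": 0,"dy": 0,"dz": 0,"twist": 0,"claw": 0.03},
    {"dx": 0,"dy": 0,"dz": 0,"twist": 0,"claw": 0.03},
  ],
)

```text
time_s: 14.3
tool_pos: [536.8, -89.9, 150.5]
eef_rot: [-0.0, 0.627, 0.779, -0.0]
force: [0.0, -1.9, -7.7]
grip_width: 0.494
gripper_force: 40.0
```

Call:
drive_tool(
  rows=[
    {"dx": 0,"dy": 0,"dz": -0.001,"twist": 0,"claw": 0.03},
    {"dx": 0,"dy": 0,"dz": 0,"twist": 0,"claw": 0.03},
    {"dx": 0,"dy": 0,"dz": 0,"twist": 0,"claw": 0.03},
  ],
)

```text
time_s: 14.6
tool_pos: [537.2, -89.8, 149.9]
eef_rot: [0.0, 0.627, 0.779, 0.0]
force: [-0.7, -1.1, -3.8]
grip_width: 0.494
gripper_force: 40.0
```

Call:
drive_tool(
  rows=[
    {"dx": 0,"dy": 0,"dz": -0.001,"twist": 0,"claw": 0.03},
    {"dx": 0,"dy": 0,"dz": -0.001,"twist": 0,"claw": 0.03},
    {"dx": 0,"dy": 0,"dz": 0,"twist": 0,"claw": 0.03},
    {"dx": 0,"dy": 0,"dz": 0,"twist": 0,"claw": 0.03},
  ],
)

```text
time_s: 15.0
tool_pos: [537.9, -89.6, 148.6]
eef_rot: [0.001, 0.627, 0.779, 0.0]
force: [-1.4, -1.7, 6.4]
grip_width: 0.494
gripper_force: 40.0
```

Call:
drive_tool(
  rows=[
    {"dx": 0,"dy": 0,"dz": -0.001,"twist": 0,"claw": 0.03},
    {"dx": 0,"dy": 0,"dz": 0,"twist": 0,"claw": 0.03},
    {"dx": 0,"dy": 0,"dz": 0,"twist": 0,"claw": 0.03},
  ],
)

```text
time_s: 15.3
tool_pos: [538.5, -89.8, 148.6]
eef_rot: [0.002, 0.627, 0.779, 0.001]
force: [-2.3, -2.6, 12.4]
grip_width: 0.496
gripper_force: 40.0
```

Call:
drive_tool(
  rows=[
    {"dx": 0,"dy": 0,"dz": 0.0003,"twist": 0,"claw": 0.03},
    {"dx": 0,"dy": 0,"dz": 0,"twist": 0,"claw": 0.03},
    {"dx": 0,"dy": 0,"dz": 0,"twist": 0,"claw": 0.03},
    {"dx": 0,"dy": 0,"dz": 0,"twist": 0,"claw": 0.03},
    {"dx": 0,"dy": 0,"dz": 0,"twist": 0,"claw": 0.03},
    {"dx": 0,"dy": 0,"dz": 0,"twist": 0,"claw": 0.03},
    {"dx": 0,"dy": 0,"dz": 0,"twist": 0,"claw": 0.03},
  ],
)

```text
time_s: 16.0
tool_pos: [538.5, -89.8, 148.7]
eef_rot: [0.002, 0.627, 0.779, 0.001]
force: [-0.6, -2.9, 9.6]
grip_width: 0.498
gripper_force: 40.0
```

Call:
drive_tool(
  rows=[
    {"dx": 0,"dy": 0,"dz": 0,"twist": 0,"claw": 0.03},
    {"dx": 0,"dy": 0,"dz": 0,"twist": 0,"claw": 0.03},
    {"dx": 0,"dy": 0,"dz": 0,"twist": 0,"claw": 0.03},
    {"dx": 0,"dy": 0,"dz": 0,"twist": 0,"claw": 0.03},
    {"dx": 0,"dy": 0,"dz": 0,"twist": 0,"claw": 0.03},
    {"dx": 0,"dy": 0,"dz": 0,"twist": 0,"claw": 0.03},
  ],
)

```text
time_s: 16.6
tool_pos: [538.5, -89.8, 148.7]
eef_rot: [0.002, 0.627, 0.779, 0.001]
force: [-1.9, -1.6, 10.1]
grip_width: 0.497
gripper_force: 40.0
```

It was held home at about 10 N for more than a second. Next I'll ease off, let go, and rise.

Call:
drive_tool(
  rows=[
    {"dx": 0,"dy": 0,"dz": 0.0015,"twist": 0,"claw": 0.03},
    {"dx": 0,"dy": 0,"dz": 0.001,"twist": 0,"claw": 0.03},
    {"dx": 0,"dy": 0,"dz": 0,"twist": 0,"claw": 0.064},
    {"dx": 0,"dy": 0,"dz": 0,"twist": 0,"claw": 0.064},
    {"dx": 0,"dy": 0,"dz": 0,"twist": 0,"claw": 0.064},
    {"dx": 0,"dy": 0,"dz": 0,"twist": 0,"claw": 0.064},
  ],
)

```text
time_s: 17.2
tool_pos: [537.1, -89.5, 149.4]
eef_rot: [-0.0, 0.627, 0.779, 0.0]
force: [-0.8, 0.0, -0.3]
grip_width: 0.726
gripper_force: 0.0
```

Call:
drive_tool(
  rows=[
    {"dx": 0,"dy": 0,"dz": 0.01,"twist": 0,"claw": 0.064},
    {"dx": 0,"dy": 0,"dz": 0.03,"twist": 0,"claw": 0.064},
    {"dx": 0,"dy": 0,"dz": 0.03,"twist": 0,"claw": 0.064},
    {"dx": 0,"dy": 0,"dz": 0.03,"twist": 0,"claw": 0.064},
    {"dx": 0,"dy": 0,"dz": 0.02,"twist": 0,"claw": 0.064},
    {"dx": 0,"dy": 0,"dz": 0,"twist": 0,"claw": 0.064},
    {"dx": 0,"dy": 0,"dz": 0,"twist": 0,"claw": 0.064},
    {"dx": 0,"dy": 0,"dz": 0,"twist": 0,"claw": 0.064},
  ],
)

```text
time_s: 18.0
tool_pos: [536.5, -89.8, 268.6]
eef_rot: [-0.001, 0.627, 0.779, -0.0]
force: [0.5, 1.0, 0.1]
grip_width: 0.73
gripper_force: 0.0
```

```bash
python3 - <<'E'
from h import *
import cv2
T=wpose();np.save("w5.npy",T);w=robot.capture("wrist");print(robot.observe()["tool_pos"])
cv2.imwrite("pics/w5.png",w[:,:,::-1])
E
```

```text
[536.47520322 -89.81871956 268.46815374]
```

View pics/w5.png

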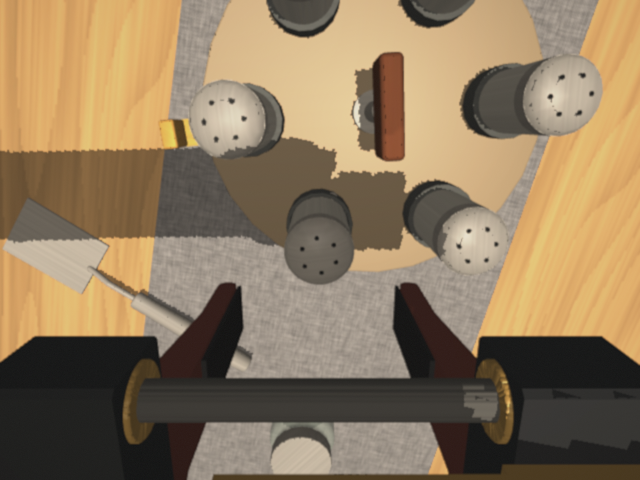

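The loose shaker is seated at (318,245) in this view, level with the others. The bar runs from (392,53) to (391,160), in line with the tool's x axis, so no twist is needed.

```bash
python3 - <<'E'
from h import *
T=np.load("w5.npy");t=robot.observe()["tool_pos"]
for u,v,z in[(391.5,107,165),(392,53,165),(391,160,165),(318,243,172)]:p=px("wrist",u,v,z,T);print(u,v,p,p-t)
E
```

```text
391.5 107 [ 5.595e+02 -5.000e-01  1.650e+02] [  23.02479678   89.31871956 -103.46815374]
392 53 [552.5  26.9 165. ] [  16.02479678  116.71871956 -103.46815374]
391 160 [566.9 -29.2 165. ] [  30.42479678   60.61871956 -103.46815374]
318 243 [535.4 -85.9 172. ] [ -1.07520322   3.91871956 -96.46815374]
```

Call:
drive_tool(
  rows=[
    {"dx": 0.011,"dy": 0.045,"dz": 0,"twist": 0.03,"claw": 0.05},
    {"dx": 0.012,"dy": 0.044,"dz": 0,"twist": 0,"claw": 0.05},
    {"dx": 0,"dy": 0,"dz": 0,"twist": 0,"claw": 0.05},
    {"dx": 0,"dy": 0,"dz": -0.03,"twist": 0,"claw": 0.05},
    {"dx": 0,"dy": 0,"dz": -0.035,"twist": 0,"claw": 0.05},
    {"dx": 0,"dy": 0,"dz": -0.035,"twist": 0,"claw": 0.05},
    {"dx": 0,"dy": 0,"dz": -0.02,"twist": 0,"claw": 0.05},
    {"dx": 0,"dy": 0,"dz": 0,"twist": 0,"claw": 0.05},
  ],
  grip_force=30,
)

```text
time_s: 18.85
tool_pos: [557.7, -1.3, 145.9]
eef_rot: [-0.003, 0.615, 0.788, -0.002]
force: [0.5, -0.6, 0.8]
grip_width: 0.573
gripper_force: 0.0
```

Call:
drive_tool(
  rows=[
    {"dx": 0,"dy": 0,"dz": 0,"twist": 0,"claw": 0.005},
    {"dx": 0,"dy": 0,"dz": 0,"twist": 0,"claw": 0.005},
    {"dx": 0,"dy": 0,"dz": 0,"twist": 0,"claw": 0.005},
    {"dx": 0,"dy": 0,"dz": 0,"twist": 0,"claw": 0.005},
    {"dx": 0,"dy": 0,"dz": 0,"twist": 0,"claw": 0.005},
    {"dx": 0,"dy": 0,"dz": 0,"twist": 0,"claw": 0.005},
    {"dx": 0,"dy": 0,"dz": 0,"twist": 0,"claw": 0.005},
    {"dx": 0,"dy": 0,"dz": 0,"twist": 0,"claw": 0.005},
  ],
)

```text
time_s: 19.65
tool_pos: [560.7, -1.0, 150.1]
eef_rot: [0.001, 0.616, 0.788, 0.0]
force: [0.6, -1.5, 5.7]
grip_width: 0.157
gripper_force: 30.0
```

Call:
drive_tool(
  rows=[
    {"dx": 0,"dy": 0,"dz": 0,"twist": -0.09,"claw": 0.005},
    {"dx": 0,"dy": 0,"dz": 0,"twist": -0.09,"claw": 0.005},
    {"dx": 0,"dy": 0,"dz": 0,"twist": -0.09,"claw": 0.005},
    {"dx": 0,"dy": 0,"dz": 0,"twist": -0.09,"claw": 0.005},
    {"dx": 0,"dy": 0,"dz": 0,"twist": -0.09,"claw": 0.005},
    {"dx": 0,"dy": 0,"dz": 0,"twist": -0.09,"claw": 0.005},
  ],
)

```text
time_s: 20.25
tool_pos: [560.1, -0.9, 150.1]
eef_rot: [0.0, 0.804, 0.594, -0.0]
force: [-1.8, -1.4, 8.6]
grip_width: 0.158
gripper_force: 30.0
```

Call:
drive_tool(
  rows=[
    {"dx": 0,"dy": 0,"dz": 0,"twist": -0.09,"claw": 0.005},
    {"dx": 0,"dy": 0,"dz": 0,"twist": -0.09,"claw": 0.005},
    {"dx": 0,"dy": 0,"dz": 0,"twist": -0.09,"claw": 0.005},
    {"dx": 0,"dy": 0,"dz": 0,"twist": -0.09,"claw": 0.005},
    {"dx": 0,"dy": 0,"dz": 0,"twist": -0.09,"claw": 0.005},
    {"dx": 0,"dy": 0,"dz": 0,"twist": -0.05,"claw": 0.005},
    {"dx": 0,"dy": 0,"dz": 0,"twist": 0,"claw": 0.005},
    {"dx": 0,"dy": 0,"dz": 0,"twist": 0,"claw": 0.005},
  ],
)

```text
time_s: 21.05
tool_pos: [559.5, -0.6, 150.1]
eef_rot: [0.0, 0.926, 0.378, -0.001]
force: [-4.1, -1.5, 8.8]
grip_width: 0.158
gripper_force: 30.0
```

```bash
python3 - <<'E'
from h import *
import cv2
s=robot.observe();print(s["tool_pos"],s["force"],s["torque"],s["eef_rot"],s["q"])
t=robot.capture("side")[:,:,::-1];cv2.imwrite("pics/s6.png",t)
E
```

```text
[559.45757205  -0.57442786 150.07912896] [-4.08049805 -1.54823142  8.82792275] [-0.26340543  0.67557043  0.03687459] [ 1.72121468e-04  9.25670026e-01  3.78331451e-01 -5.35543932e-04] [ 0.41095067  0.4803129  -0.65658883  1.82077225  0.35205337  0.96048827
 -1.19119228]
```

Call:
drive_tool(
  rows=[
    {"dx": 0,"dy": 0,"dz": 0,"twist": 0,"claw": 0.05},
    {"dx": 0,"dy": 0,"dz": 0,"twist": 0,"claw": 0.05},
    {"dx": 0,"dy": 0,"dz": 0,"twist": 0,"claw": 0.05},
    {"dx": 0,"dy": 0,"dz": 0,"twist": 0,"claw": 0.05},
    {"dx": 0,"dy": 0,"dz": 0.03,"twist": 0,"claw": 0.05},
    {"dx": 0,"dy": 0,"dz": 0.04,"twist": 0,"claw": 0.05},
    {"dx": 0,"dy": 0,"dz": 0.04,"twist": 0,"claw": 0.05},
    {"dx": 0,"dy": 0,"dz": 0.03,"twist": 0,"claw": 0.05},
  ],
)

```text
time_s: 21.9
tool_pos: [560.4, -0.4, 291.8]
eef_rot: [0.0, 0.926, 0.378, 0.001]
force: [-0.4, -0.7, 0.3]
grip_width: 0.57
gripper_force: 0.0
```

Call:
drive_tool(
  rows=[
    {"dx": 0,"dy": 0,"dz": 0,"twist": 0,"claw": 0.05},
    {"dx": 0,"dy": 0,"dz": 0,"twist": 0,"claw": 0.05},
    {"dx": 0,"dy": 0,"dz": 0,"twist": 0,"claw": 0.05},
    {"dx": 0,"dy": 0,"dz": 0,"twist": 0,"claw": 0.05},
    {"dx": 0,"dy": 0,"dz": 0,"twist": 0,"claw": 0.05},
  ],
)

```text
time_s: 22.4
tool_pos: [559.7, -0.8, 288.4]
eef_rot: [-0.0, 0.926, 0.378, -0.001]
force: [0.4, 0.3, -0.5]
grip_width: 0.573
gripper_force: 0.0
```

```bash
python3 - <<'E'
from h import *
import cv2
T=wpose();np.save("w7.npy",T);w=robot.capture("wrist")[:,:,::-1];d=robot.capture("side")[:,:,::-1];print(robot.observe()["tool_pos"])
m=np.zeros((480,800,3),np.uint8);m[:480,:400]=cv2.resize(w[:,:],(640,480))[:, 120:520];m[:300,400:]=cv2.resize(d[160:310,240:440],(400,300),interpolation=cv2.INTER_CUBIC)
cv2.imwrite("pics/m7.png",m)
E
```

```text
[559.87496569  -0.69966343 288.80731995]
```

View pics/m7.png

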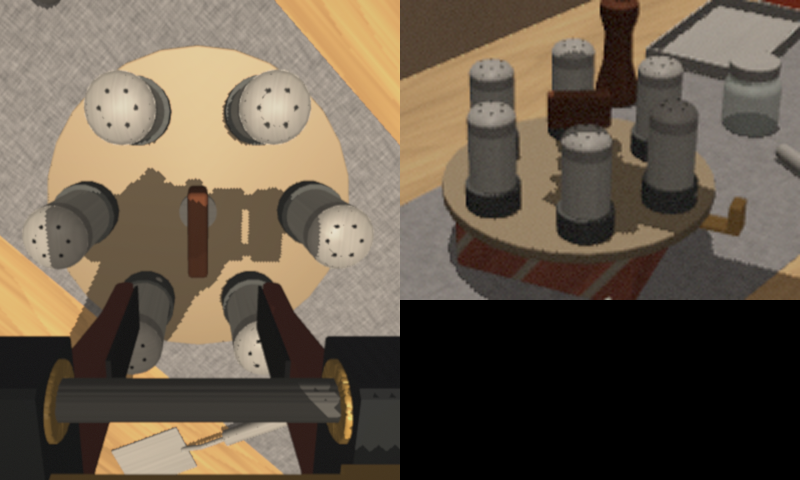

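All six cups are filled with their shakers level. The bar has turned 60° and the pointer is beside the new shaker. The gripper is clear, so I'm handing in.

```bash
python3 -c "
from rig import robot
print(robot.hand_in())"
```

```text
the job is handed in; nothing more can be done
None
```

The shaker was pushed home and held at about 10 N for over a second; the carousel was then turned one click clockwise to the pointer and let go, and the job is handed in (no verdict was returned).

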